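Send a sample round the bend and scan it

TASK

Slide the labelled jar on its blue puck along the curved guide track, never lifting it off the track, round the bend and fully home against the green end stop. Then take the yellow-headed scanner off its stand and, holding it about level and about 8 cm from the jar without touching it, aim its red window straight at the middle of the striped label and keep it steady there for two seconds. Finally lay the scanner back in both saddles of its stand the way it lay before, let go, and leave the jar home and upright and the other things on the bench undisturbed.

Things in the scene. Friction and masses are not known exactly. Their poses are not given: they have to be found in the camera images.
- track: Fixed aluminium L-shaped guide; place and yaw vary. Origin: centre of the bend, table height. Floor 5 mm up; channel 85 mm wide; walls and green stop 27 mm high, 8 mm thick. Centre line here (mm): along +x at y -100 from the open end x -130 to x 0; quarter circle, radius 100 about the origin, to (100, 0); along +y at x 100 to the stop's face at y 150.
- station (a point): The home point: on the track floor (green patch), centre of the puck's underside when it sits against the end stop; (100, 110, 5) mm in the track's frame. Axes as the track's.
- carrier_foot (a point): Centre of the underside of the loose carrier (0.25 to 0.5 kg): slippery blue round puck, 80 mm wide, 32 high; fixed on it a white jar, 52 mm wide, up to 70 mm, and an orange lid, 54 mm wide, up to 80 mm. z up. Starts upright in the entry straight, 25 to 85 mm before the bend, 2.5 mm play each side; turns freely.
- label (a point): Centre of the striped label that wraps all the way round the jar: on the jar's axis, 52 mm above the puck's underside (57 mm above the table); label 30 mm high, 52 mm in diameter, so it can be read from any side.
- scanner_mid (a point): Middle of the scanner's black handle (loose wand, 0.13 to 0.25 kg), 30 x 30 mm in section, reaching 70 mm back, 60 mm forward; then a yellow head 46 wide, 40 high, 45 long. On the beam's line. x: forward along the beam; z up. Starts level in its stand, 75 mm above the table, about midway between the saddles: grasp it here from above.
- scanner_window (a point): Centre of the red window in the head's front face, 105 mm straight ahead (+x) of the handle's middle; the beam leaves it along +x.
- stand: Fixed scanner stand; place and yaw vary. Origin on the table under the middle between the saddles; x: the way the scanner points; z up. Base 170 x 90 x 10 mm. Two grey saddles, 12 mm thick, at x -50 and +50 mm, seats 60 mm up, flared cheeks to 81 mm up with about 4 mm play each side of the handle. Seated, the handle's middle is at (0, 0, 75) mm.
- pink_rack: Bystander: pink tube rack with white caps, 80 x 120 x 51 mm; origin centre of its underside.
- cryo_rack: Bystander: white tube rack with pink caps, 100 x 60 x 41 mm; origin centre of its underside.
- dishes: Bystander: stack of two clear round dishes, 90 mm in diameter, 29 mm high, inside the bend of the track; origin centre of its underside.
- timer: Bystander: flat white timer, 70 x 70 x 22 mm; origin centre of its underside.
- plain_jar: Bystander: white jar with a white lid and no label, 54 mm in diameter, 48 mm high, off the track; origin centre of its underside.
There are look-alikes about, which are no part of the job. What is meant by the part that bears scanner_mid is not orange or pink, and is the larger of those in its own colour.

How it is judged (in metres and radians):
On the way, in this order (a step that is already met when the one before it is completed fails the run):
1. the carrier is home against the end stop (within 10 mm), upright and at rest, with the scanner still in its stand (horizontal distance between carrier_foot and station below 0.01 m and linear speed of carrier below 0.02 m/s and angle between label's own z axis and vertical below 0.1 rad and distance between scanner_mid and stand below 0.09 m), for 0.2 s.
2. the scanner is lifted clear of its stand (at least 100 mm from where it lay) (distance of scanner_mid from where it was at the start of the episode above 0.1 m), for 0.1 s.
3. the beam line passes within 13 mm of the label's centre sideways and in height, window 30 to 140 mm from the label's surface, scanner level within 30 degrees and steady, for 1 s, carrier still home (x of label in the frame of scanner_window between 0.056 and 0.166 m and y of label in the frame of scanner_window between -0.013 and 0.013 m and z of label in the frame of scanner_window between -0.013 and 0.013 m and angle between scanner_window's own x axis and vertical between 1.047 and 2.094 rad and linear speed of scanner below 0.02 m/s and angular speed of scanner below 0.15 rad/s and horizontal distance between carrier_foot and station below 0.01 m), for 1 s.
At the end, for the whole second after the job is handed in: Carrier upright, within 10 mm of its home point at the green stop; scanner at rest in both saddles, pointing as it first did, handle middle within 15 mm along and 10 mm across of the stand's middle and 70 to 80 mm up; all at rest (horizontal distance between carrier_foot and station below 0.01 m and angle between label's own z axis and vertical below 0.1 rad and x of scanner_mid in the frame of stand between -0.015 and 0.015 m and y of scanner_mid in the frame of stand between -0.01 and 0.01 m and z of scanner_mid in the frame of stand between 0.07 and 0.08 m and x of scanner_window in the frame of stand above 0.08 m and linear speed of each of scanner, carrier below 0.02 m/s); the robot touches nothing.
It fails at once if the carrier is lifted more than 10 mm off the track floor (height (world z) of carrier_foot above 0.015 m).
It fails at once if the carrier leans more than 17 degrees (angle between label's own z axis and vertical above 0.3 rad).
It fails at once if the scanner touches the carrier (contact force between scanner and carrier above 0.5 N).
It fails at once if a bystander is moved more than 20 mm (distance of any of pink_rack, cryo_rack, dishes, timer, plain_jar from where it was at the start of the episode above 0.02 m).
It also fails if it takes over 72 s, if anything falls off the work surface, if the arm or the gripper's body presses on something with over 40 N, if the wrist force passes 120 N, or if a joint passes its speed limit or range.

ROBOT

A 6-joint arm with a two-finger parallel gripper is mounted at the origin on the work surface. World frame = base frame: x ahead of the robot, y to its left, z up, the work surface at z = 0. Lengths are in mm, angles in rad, forces in N, time in s.
With the tool pointing down it reaches from about 250 to 775 mm from the base axis. Payload 4 kg.
Tool frame: the origin (TCP) lies on the front face of the gripper's body, between the roots of the fingers; the fingertips stand 73 mm ahead of it and the grasp point (between the pads) lies 54 mm ahead of it; z points along the fingers, y is the line along which they close (so a half turn about z gives the same grasp; the last joint's range is limited). The gripper opens to 85 mm and grips with 20 to 120 N. Pads are 22 mm wide; open, the fingers measure 114 mm over their backs; the gripper's body (76 mm by 85 mm) begins 54 mm behind the grasp point. The pads swing forward as they close: fully open they stand 13 mm farther back than shut.
Start: joints at [-1.432, 0.087, 1.371, -0, 1.684, -0.103], TCP at [131.693, -534.011, 303.941] pointing down, gripper open.
Joint ranges: [-3.1, 3.1], [-0.76, 2.03], [0.27, 2.55], [-1.08, 4.22], [0.17, 2.65], [-2.57, 2.57]. Speed limits (rad/s): [2.79, 2.79, 3.14, 3.14, 3.14, 3.14].

INTERFACE

Orientations are given as a 3x3 rotation matrix whose columns are the frame's x, y, z axes.
In Python, from plant import robot, fingers, imaging gives the robot as it stands. Calls block until the motion is done:
- robot.move_ptp(position, orientation): joint-space move of the TCP to a pose.
- robot.servo_line(position, rotation=None, vel=150): straight line of the TCP; rotation=None keeps the orientation; vel is the mean speed in mm/s.
- robot.move_j(angles): joint-space move.
- fingers.command_gripper(opening, f_grip=None): opening from 0.0 (shut) to 1.0 (fully open); f_grip is the grip in N (None keeps the last); returns when the fingers have stopped.
- robot.dwell(seconds).
- robot.ik(position, orientation): joint angles nearest the present ones, or None.
- imaging.read_camera(name): name is "scene" or "side" or "wrist"; returns (picture, depth): 384x512x3 uint8, red, green, blue; 384x512 float32, mm along the optical axis (not along the pixel's ray), 0 where there is no reading.
- imaging.camera_model(name): a dict with "vfov" (degrees; the focal length in pixels is half the picture's height over the tangent of half this angle, whatever the lens; pixels are square), "cx", "cy" (the principal point, pixels), "T" (4x4, takes a point from camera to world coordinates). Camera axes: x right, y down, z forward; pixel columns grow to the right and rows downward; lengths in mm; the calibration is good to about 2 mm. A picture is of the moment at which its call begins: read the wrist's pose just before it. camera_model takes no time and is no camera call; for the wrist camera it gives the pose at the moment of the call.
A pose or a line that the arm cannot do raises robot.MotionError and nothing moves.
- robot.sign_off(): hands the job in; it is judged then, once.
Trained networks look in the newest picture that a camera, given by its name, has taken for a name from the list of things; names that differ only in an ending like _2 or _b are one class to them, and where a whole thing is asked for, a point or a joint stands for the part that bears it (a point fixed in the world has none). Each returns a list of dicts, best first, with "conf" (0 to 1); they miss things now and then, are a little off and sometimes report something else, mostly with a low value. They report only what shows in the picture. A call takes as long as a camera call. They do not tell look-alikes from the thing itself.
- imaging.spot_in(camera, name): "point" ([row, column] in pixels, amid what is visible of it).
- imaging.silhouettes(camera, name): "pixels" (384x512 bool, what is visible of it) and "point" ([row, column] in pixels, amid what is visible of it).
- imaging.tip_of(camera, name): "point" ([row, column] in pixels: a listed point, or the origin of a listed thing).
Readings, each from a call of its own:
- robot.read_clock(): time.
- robot.read_joints(): joint angles.
- robot.read_joint_velocities(): joint speeds.
- robot.read_joint_torque(): joint torques, N m.
- robot.read_position(): TCP position.
- robot.read_tcp_rot(): TCP orientation.
- robot.read_ft_force(): force on the tool from outside, world axes, zero at the start.
- robot.read_torque(): the same for the moment, N m.
- robot.read_width(): opening from 0.0 (shut) to 1.0 (fully open).
- robot.read_grasp_force(): force on a finger pad.
Only numpy, scipy, OpenCV 4.12 (cv2) and the standard library are available. Lean on these libraries where they do the work, as an engineer would, in place of code of your own. Each camera call takes 0.05 s, during which the arm holds its last target. There are 200 camera calls.

## Working session

There is one attempt and no reset: what is moved stays moved. The work goes in short steps, each a Python script; the robot and the scene stay as the last script left them, time stands still between calls to the robot, and variables do not carry over. Pictures are saved under pics/ and viewed, at most 10 in all, crops included, and the job is handed in when it is done.

```bash
ls; mkdir -p pics; cat > h.py <<'E'
import numpy as np, cv2
from plant import robot, fingers, imaging
def model(c):
    m=imaging.camera_model(c); return 192/np.tan(np.radians(m["vfov"])/2),m["cx"],m["cy"],np.array(m["T"])
def cloud(d,m):
    f,cx,cy,T=m; r,c=np.mgrid[0:384,0:512]
    P=np.stack([(c-cx)*d/f,(r-cy)*d/f,d],-1)
    W=P@T[:3,:3].T+T[:3,3]; W[d<=0]=np.nan; return W
def ray(pt,z,m):
    f,cx,cy,T=m; v=T[:3,:3]@np.array([(pt[1]-cx)/f,(pt[0]-cy)/f,1]); o=T[:3,3]
    return o+v*(z-o[2])/v[2]
E
cat > a.py <<'E'
from h import *
names=["track","station","carrier_foot","label","scanner_mid","scanner_window","stand","pink_rack","cryo_rack","dishes","timer","plain_jar"]
Z=dict(track=0,station=5,carrier_foot=5,label=57,scanner_mid=75,scanner_window=75)
ims=[]
for c in ["scene","side"]:
    m=model(c); p,d=imaging.read_camera(c); W=cloud(d,m); np.savez(c+".npz",p=p,d=d,W=W); ims.append(p)
    print(c,m[3][:3,3].round())
    for n in names:
        for t in imaging.tip_of(c,n)[:3]:
            print(n,round(t["conf"],2),np.round(t["point"]),ray(t["point"],Z.get(n,0),m).round(0))
    cv2.imwrite(f"pics/{c}.png",cv2.resize(p[...,::-1],(800,600)))
E
python3 a.py
```

```text
pics
scene [1395.  292.  692.]
track 0.55 [210. 239.] [504. -52.   0.]
station 0.77 [234. 256.] [613.  39.   5.]
carrier_foot 0.68 [200. 218.] [ 474. -140.    5.]
label 0.71 [188. 216.] [ 476. -141.   57.]
scanner_mid 0.9 [262. 299.] [766. 197.  75.]
scanner_mid 0.81 [185. 368.] [359. 348.  75.]
scanner_mid 0.77 [215. 364.] [528. 342.  75.]
scanner_window 0.74 [225. 395.] [553. 426.  75.]
scanner_window 0.65 [199. 359.] [448. 322.  75.]
scanner_window 0.64 [234. 353.] [624. 318.  75.]
stand 0.96 [235. 357.] [532. 332.   0.]
pink_rack 0.82 [283. 361.] [722. 352.   0.]
cryo_rack 0.55 [182. 149.] [ 423. -442.    0.]
dishes 0.87 [202. 268.] [434.  28.   0.]
dishes 0.74 [236. 353.] [541. 321.   0.]
dishes 0.63 [187. 216.] [ 391. -180.    0.]
timer 0.7 [202. 266.] [434.  21.   0.]
timer 0.61 [196. 296.] [373. 115.   0.]
plain_jar 0.56 [213. 140.] [ 607. -366.    0.]
side [ 255. 1045.  680.]
track 0.6 [191. 260.] [502. -51.   0.]
track 0.52 [207. 276.] [441.  27.   0.]
track 0.45 [144. 246.] [ 622. -361.    0.]
station 0.79 [203. 214.] [615.  44.   5.]
carrier_foot 0.76 [176. 279.] [ 463. -144.    5.]
scanner_mid 0.95 [253. 212.] [524. 340.  75.]
scanner_mid 0.83 [225. 169.] [654. 260.  75.]
scanner_mid 0.65 [334. 200.] [477. 555.  75.]
scanner_window 0.76 [226. 139.] [723. 276.  75.]
scanner_window 0.73 [308. 221.] [460. 490.  75.]
scanner_window 0.7 [239. 173.] [625. 310.  75.]
stand 0.76 [278. 213.] [527. 338.   0.]
pink_rack 0.72 [270. 134.] [716. 346.   0.]
cryo_rack 0.92 [137. 302.] [ 430. -456.    0.]
dishes 0.88 [202. 278.] [440.   1.   0.]
timer 0.93 [232. 299.] [361. 130.   0.]
timer 0.75 [252. 209.] [565. 249.   0.]
plain_jar 0.58 [144. 248.] [ 615. -364.    0.]
```

View pics/scene.png

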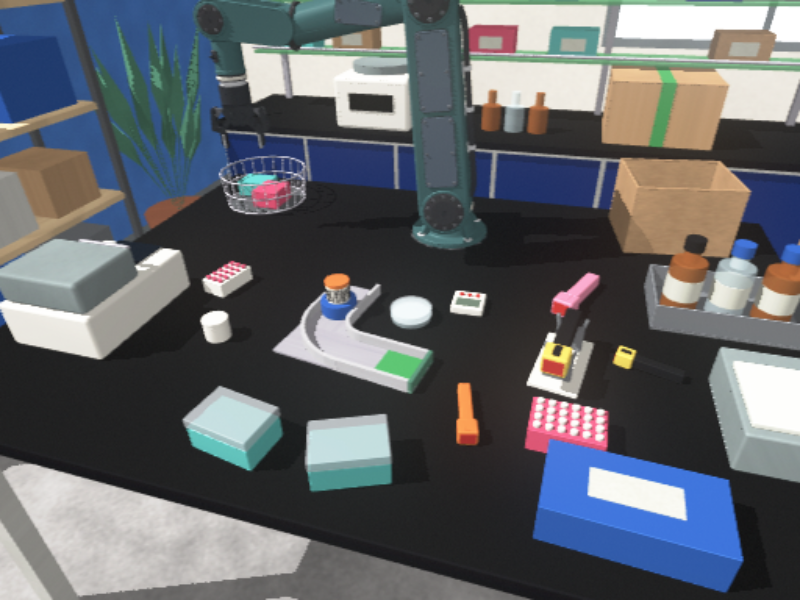

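View pics/side.png

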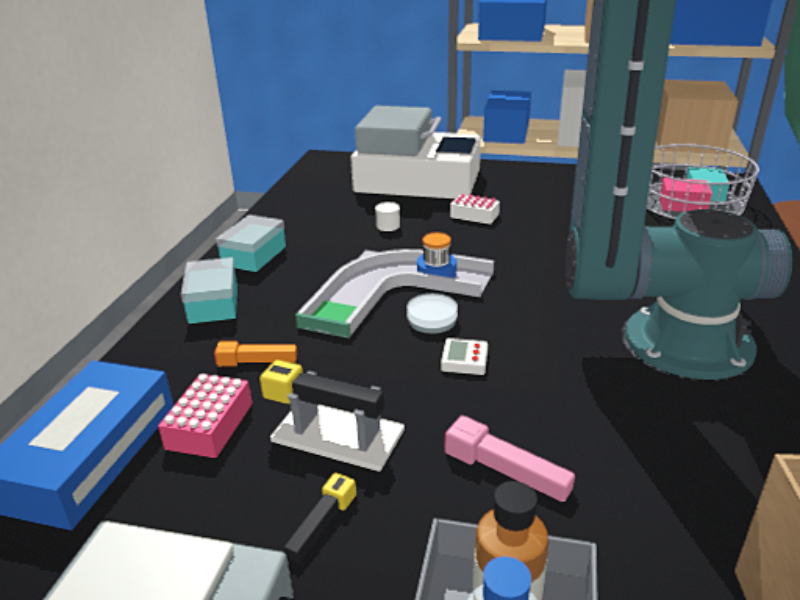

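The scene view shows the carrier at about (337,297), the green stop at (405,365) and the yellow scanner in its stand at about (562,350). The loose yellow wand at (650,362) and the orange and pink ones are look-alikes. I'll look closer with the wrist camera.

```bash
cat > b.py <<'E'
from h import *
D=np.diag([1.,-1,-1])
def look(n,p):
    robot.move_ptp(p,D); m=model("wrist"); im,d=imaging.read_camera("wrist"); W=cloud(d,m)
    np.savez(n+".npz",p=im,d=d,W=W); cv2.imwrite(f"pics/{n}.png",im[...,::-1]); print(n,m[3].round(2).tolist(),np.nanmedian(W[...,2]))
    for k in ["carrier_foot","label","station","track","scanner_mid","scanner_window","stand","dishes","pink_rack"]:
        for t in imaging.tip_of("wrist",k)[:2]:
            print(k,round(t["conf"],2),np.round(t["point"]),ray(t["point"],dict(carrier_foot=5,station=5,label=57,scanner_mid=75,scanner_window=75).get(k,0),m).round(0))
R0=robot.read_tcp_rot(); print(np.round(R0,2))
look("wt",[470,-60,400]); look("ws",[500,310,400])
cv2.imwrite("pics/w.png",np.hstack([cv2.imread("pics/wt.png"),cv2.imread("pics/ws.png")])[:, :][::1,::1])
i=cv2.imread("pics/w.png"); cv2.imwrite("pics/w2.png",cv2.resize(i,(800,300)))
print(robot.read_clock(),robot.read_joints())
E
python3 b.py
```

```text
[[ 0.97  0.24 -0.  ]
 [ 0.24 -0.97 -0.  ]
 [-0.    0.   -1.  ]]
wt [[-0.0, -0.95, -0.3, 546.77], [-1.0, 0.0, 0.0, -62.61], [0.0, 0.3, -0.95, 468.55], [0.0, 0.0, 0.0, 1.0]] -0.44787852378965454
carrier_foot 0.89 [151. 314.] [ 463. -150.    5.]
label 0.91 [158. 321.] [ 462. -151.   57.]
station 0.83 [ 43. 188.] [619.  40.   5.]
station 0.37 [151. 312.] [ 462. -147.    5.]
scanner_mid 0.97 [266.  15.] [297. 313.  75.]
scanner_mid 0.62 [158. 320.] [ 465. -146.   75.]
scanner_window 0.79 [219.  23.] [377. 281.  75.]
stand 0.64 [115.   0.] [519. 339.   0.]
stand 0.18 [ 48. 464.] [ 613. -361.    0.]
dishes 0.95 [163. 210.] [442.  17.   0.]
pink_rack 0.48 [ 44. 188.] [618.  39.   0.]
ws [[-0.0, -0.95, -0.3, 577.09], [-1.0, 0.0, 0.0, 307.05], [0.0, 0.3, -0.95, 469.13], [0.0, 0.0, 0.0, 1.0]] -0.19676411699390428
scanner_mid 0.88 [151. 130.] [506. 483.  75.]
scanner_mid 0.82 [140. 237.] [521. 336.  75.]
scanner_window 0.89 [ 58. 251.] [622. 317.  75.]
scanner_window 0.85 [234. 245.] [383. 327.  75.]
stand 0.7 [133. 242.] [521. 334.   0.]
dishes 0.95 [184. 437.] [437.   9.   0.]
5.8 [ 4.58164911e-01  1.76715531e-01  1.08201183e+00 -8.33366802e-06
  1.88287612e+00  2.02939147e+00]
```

View pics/w2.png

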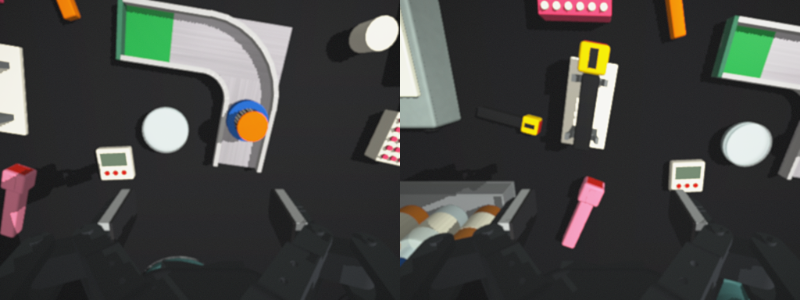

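The left half (track) shows the carrier at about (248,122), the green home patch at (147,35), and the dishes inside the bend. The right half shows the scanner in its stand at about (588,108), with its head pointing to +x. Next I fit the track, carrier and scanner poses from the point clouds.

```bash
cat > c.py <<'E'
from h import *
from scipy.optimize import least_squares
def cl(L):
    x,y=L.T; th=np.arctan2(y,x)
    d1=np.abs(y+100); d3=np.abs(x-100); d2=np.abs(np.hypot(x,y)-100)
    return np.where(x<0,d1,np.where(y>0,d3,d2))
def loc(p,P): c,s=np.cos(p[2]),np.sin(p[2]); return (P-p[:2])@np.array([[c,-s],[s,c]])
def dl(x): return (x+.0)
for n in ["wt","scene","side"]:
    z=np.load(n+".npz"); W=z["W"].reshape(-1,3); im=z["p"].reshape(-1,3).astype(int)
    k=(np.abs(W[:,2]-27)<4)&(np.hypot(W[:,0]-503,W[:,1]+51)<230)
    P=W[k][:,:2]; p=np.array([503,-51,-.14])
    green=(im[:,1]>im[:,0]*1.6)&(im[:,1]>im[:,2]*1.6)&(W[:,2]>2)&(W[:,2]<8)&(np.hypot(W[:,0]-615,W[:,1]-41)<90)
    G=W[green][:,:2]
    for tol in (15,9,7):
        Lc=loc(p,P); Q=P[(np.abs(cl(Lc)-46.5)<tol)&(Lc[:,1]<140)&(Lc[:,0]>-125)]
        S=W[(np.abs(W[:,2]-27)<3)][:,:2]; Ls=loc(p,S); S=S[(np.abs(Ls[:,0]-100)<36)&(np.abs(Ls[:,1]-154)<12)]
        f=lambda q:np.r_[cl(loc(q,Q))-46.5,(loc(q,S)[:,1]-154)]
        p=least_squares(f,p,loss="soft_l1",x_scale=[1,1,.01]).x
    Lg=loc(p,G); c,s=np.cos(p[2]),np.sin(p[2])
    st=p[:2]+np.array([[c,-s],[s,c]])@[100,110]
    print(n,len(Q),len(S),p.round(3),"rms",np.sqrt(np.mean(f(p)**2)).round(2),"station",st.round(1),"green range",np.percentile(Lg,[2,98],axis=0).round().tolist() if len(G) else None)
    # lid: orange
    o=(im[:,0]>180)&(im[:,1]>60)&(im[:,1]<150)&(im[:,2]<60)&(np.abs(W[:,2]-85)<4)&(np.hypot(W[:,0]-465,W[:,1]+147)<50)
    if o.sum()>5:
        c0=cv2.minEnclosingCircle(W[o][:,:2].astype(np.float32)); print(" lid",c0,W[o].mean(0).round(1),loc(p,np.array([c0[0]])))
for n in ["ws","side","scene"]:
    z=np.load(n+".npz"); W=z["W"].reshape(-1,3)
    k=(np.abs(W[:,2]-92)<7)&(np.hypot(W[:,0]-540,W[:,1]-330)<130)
    if k.sum()<20: print(n,k.sum()); continue
    r=cv2.minAreaRect(W[k][:,:2].astype(np.float32))
    h=k&(W[:,2]<93)&(np.hypot(W[:,0]-520,W[:,1]-337)<60); l=cv2.fitLine(W[h][:,:2].astype(np.float32),cv2.DIST_HUBER,0,.01,.01).ravel()
    print(n,k.sum(),"rect",r,"handle",W[h].mean(0).round(1),l.round(3),np.degrees(np.arctan2(l[1],l[0])))
    hd=k&(W[:,2]>93); print(" head",hd.sum(),cv2.minAreaRect(W[hd][:,:2].astype(np.float32)) if hd.sum()>5 else None)
    b=(np.abs(W[:,2]-10)<2.5)&(np.hypot(W[:,0]-525,W[:,1]-335)<120); print(" base",cv2.minAreaRect(W[b][:,:2].astype(np.float32)))
z=np.load("wt.npz");W=z["W"].reshape(-1,3)
k=(np.abs(W[:,2]-29)<4)&(np.hypot(W[:,0]-440,W[:,1]-12)<55); print("dishes",cv2.minEnclosingCircle(W[k][:,:2].astype(np.float32)))
E
python3 c.py
```

```text
wt 3567 365 [ 5.02966e+02 -5.47140e+01 -1.48000e-01] rms 2.46 station [618.1  39.3] green range [[61.0, 67.0], [140.0, 149.0]]
 lid ((462.16888427734375, -148.63169860839844), 26.53868865966797) [ 462.9 -147.9   83.7] [[-26.45683586 -98.91868029]]
scene 476 51 [ 5.05837e+02 -5.55150e+01 -1.47000e-01] rms 2.95 station [620.9  38.7] green range [[59.0, 70.0], [115.0, 137.0]]
side 540 58 [ 5.01057e+02 -5.05230e+01 -1.53000e-01] rms 3.22 station [616.6  43. ] green range [[78.0, 65.0], [143.0, 115.0]]
 lid ((459.6625671386719, -146.72967529296875), 28.42137908935547) [ 459.5 -144.4   84.9] [[ -26.26699072 -101.38667928]]
ws 3727 rect ((538.753173828125, 331.9638977050781), (45.82613754272461, 176.218505859375), 80.71415710449219) handle [522.5 334.7  88.5] [ 9.87000e-01 -1.60000e-01  5.22389e+02  3.34661e+02] -9.212961
 head 1046 ((602.0578002929688, 321.1562805175781), (42.912330627441406, 41.993812561035156), 80.12271881103516)
 base ((525.668701171875, 368.7260437011719), (154.8348846435547, 169.0404052734375), 80.52872467041016)
side 896 rect ((536.3497924804688, 331.9224548339844), 
[... 152 characters left out ...]
ead 227 ((557.3919067382812, 330.345458984375), (45.387123107910156, 130.38912963867188), 82.39527130126953)
 base ((519.1503295898438, 339.8394775390625), (91.7318344116211, 170.01210021972656), 80.5255126953125)
scene 471 rect ((541.8505859375, 331.0095520019531), (46.15074920654297, 178.06365966796875), 80.51038360595703) handle [521.4 334.8  88.7] [ 9.85000e-01 -1.70000e-01  5.21431e+02  3.35007e+02] -9.812574
 head 114 ((605.4041748046875, 320.3025207519531), (43.061561584472656, 41.41687774658203), 81.54443359375)
 base ((529.9591064453125, 368.2900085449219), (156.0030059814453, 169.51748657226562), 79.73251342773438)
dishes ((441.8714904785156, 11.769611358642578), 45.16651153564453)
```

```bash
cat >> h.py <<'E'
TR=np.array([503,-54.5]); TY=-0.148
def tw(x,y): c,s=np.cos(TY),np.sin(TY); return TR+np.array([c*x-s*y,s*x+c*y])
def rot(t):  # tool down, closing axis y at world angle t
    return np.array([[-np.sin(t),np.cos(t),0],[np.cos(t),np.sin(t),0],[0,0,-1.]])
E
cat > d.py <<'E'
from h import *
z=110
fingers.command_gripper(1.0,20)
c=[462.2,-148.6]
robot.move_ptp([*c,230],rot(TY)); robot.servo_line([*c,z],vel=120)
print(robot.read_position(),robot.read_ft_force())
fingers.command_gripper(0.72); print("w",robot.read_width(),robot.read_grasp_force())
way=[(0,-100,0)]+[(100*np.sin(a),-100*np.cos(a),a) for a in np.radians(range(15,91,15))]+[(100,60,np.pi/2),(100,112,np.pi/2)]
for x,y,a in way:
    robot.servo_line([*tw(x,y),z],rot(TY+a),vel=70)
    print(round(robot.read_clock(),1),np.round(robot.read_ft_force(),1))
m=model("scene"); p,d=imaging.read_camera("scene"); cv2.imwrite("pics/home.png",cv2.resize(p[150:330,150:390][...,::-1],(800,600)))
for k in ["carrier_foot","label"]:
    for cam in ["scene","side"]:
        if cam=="side" and k=="carrier_foot": imaging.read_camera("side")
        print(k,cam,[(round(t["conf"],2),ray(t["point"],5 if k!="label" else 57,model(cam)).round(0)) for t in imaging.tip_of(cam,k)[:1]],tw(100,110))
E
python3 d.py
```

```text
[ 462.79521696 -148.85849073  110.89891334] [ 0.35390455 -0.87494301 -0.12678399]
w 0.7181135629918117 0.0
10.1 [-0.3 -1.  -0.3]
10.6 [-0.5  0.1  0.8]
11.1 [ 0.2 -0.7 -0.3]
11.6 [0.2 0.2 0.4]
12.2 [ 0.1 -0.2  0.1]
12.7 [0.2 0.2 0.5]
13.2 [0.7 0.  0.1]
14.2 [ 0.2  0.6 -0. ]
15.1 [ 0.1 -0.2 -0.5]
carrier_foot scene [(0.86, array([616.,  43.,   5.]))] [618.12742985  39.55144813]
carrier_foot side [(0.68, array([623.,  59.,   5.]))] [618.12742985  39.55144813]
label scene [(0.64, array([630.,  42.,  57.]))] [618.12742985  39.55144813]
label side [(0.69, array([619.,  51.,  57.]))] [618.12742985  39.55144813]
```

View pics/home.png

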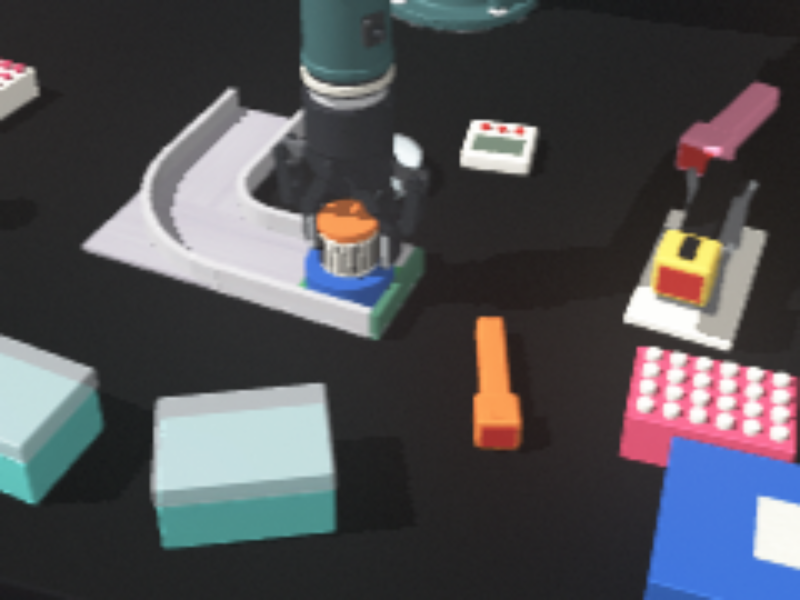

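The carrier has rounded the bend and sits at (348,255), almost against the green stop. I'll push gently until the force rises.

```bash
cat > e.py <<'E'
from h import *
for y in np.arange(113.5,124,1.5):
    robot.servo_line([*tw(100,y),110],vel=30); f=robot.read_ft_force(); g=robot.read_grasp_force()
    print(y,np.round(f,1),round(g,1))
    if np.hypot(f[0],f[1])>5: break
robot.servo_line([*tw(100,y-4),110],vel=40)
fingers.command_gripper(1.0)
robot.servo_line([*tw(100,y-6),230],vel=200)
robot.move_ptp([*(tw(100,110)-[90,0]),330],np.diag([1.,-1,-1]))
m=model("wrist"); im,d=imaging.read_camera("wrist"); W=cloud(d,m).reshape(-1,3); im=im.reshape(-1,3).astype(int); s=tw(100,110)
o=(im[:,0]>150)&(im[:,1]<170)&(im[:,2]<80)&(np.abs(W[:,2]-85)<5)&(np.hypot(*(W[:,:2]-s).T)<60)
print(cv2.minEnclosingCircle(W[o][:,:2].astype(np.float32)),W[o].mean(0),s)
S=W[(np.abs(W[:,2]-27)<4)][:,:2]; c_,s_=np.cos(TY),np.sin(TY); L=(S-TR)@np.array([[c_,-s_],[s_,c_]])
q=L[(np.abs(L[:,0]-100)<35)&(np.abs(L[:,1]-154)<14)]; print("stop local y",np.percentile(q[:,1],[2,50,98]))
q=L[(np.abs(L[:,0]-150)<16)&(np.abs(L[:,1]-70)<60)]; print("outer wall x",np.percentile(q[:,0],[2,50,98]))
print(robot.read_clock())
E
python3 e.py
```

```text
113.5 [0.7 0.5 0.3] 0.0
115.0 [-0.  -1.   0.5] 0.5
116.5 [-1.6 -5.1  2.4] 2.6
((620.0370483398438, 38.771453857421875), 25.904016494750977) [620.538835    38.68980706  83.74852492] [618.12742985  39.55144813]
stop local y [149.62506231 153.57348533 157.46490048]
outer wall x [142.61811045 146.55960911 150.40440249]
20.0917
```

```bash
cat >> h.py <<'E'
SM=np.array([521.5,334.8]); SY=-0.162; LB=np.array([619.3,39.0,57.])
E
cat > f.py <<'E'
from h import *
R=rot(SY+np.pi/2)
fingers.command_gripper(1.0,90)
robot.move_ptp([*SM,250],R); robot.servo_line([*SM,130],vel=120); print(robot.read_ft_force())
fingers.command_gripper(0.0,90); print("w",robot.read_width(),robot.read_grasp_force(),robot.read_position())
robot.servo_line([*SM,250],vel=100); robot.dwell(.3)
print("lift",robot.read_width(),robot.read_ft_force(),robot.read_torque(),robot.read_clock())
b=np.radians(135); u=np.array([np.cos(b),np.sin(b)])
P=LB[:2]+u*211
R2=rot(b+np.pi+np.pi/2-0) if False else rot(b-np.pi/2)
print(robot.ik([*P,112],R2))
robot.move_ptp([*P,190],R2)
m=model("side"); p,d=imaging.read_camera("side"); W=cloud(d,m).reshape(-1,3); im=p.reshape(-1,3).astype(int)
cv2.imwrite("pics/hold.png",cv2.resize(p[100:310,120:400][...,::-1],(800,600)))
y=(im[:,0]>120)&(im[:,1]>100)&(im[:,2]<70)&(W[:,2]>80)&(np.hypot(*(W[:,:2]-LB[:2]).T)<220)
print("yellow",y.sum(),W[y].mean(0),W[y].min(0),W[y].max(0))
for k in ["scanner_window","scanner_mid"]: print(k,[(round(t["conf"],2),ray(t["point"],135,m).round()) for t in imaging.tip_of("side",k)])
print("expect mid",P,"window",LB[:2]+u*106)
E
python3 f.py
```

```text
[-0.56163837 -0.22442799  0.06542691]
w 0.33782100712012697 89.06736731529236 [521.79702402 334.99230174 130.64752837]
lift 0.33624440217240775 [ 0.29469017  0.21439986 -1.6409328 ] [-0.02837512  0.03692333  0.02561413] 25.775
[ 2.68789145e-01  1.12735655e-01  1.73728502e+00 -4.44089210e-16
  1.29157198e+00 -5.16609018e-01]
yellow 125 [553.95099601 130.75583745 127.62706007] [497.48384566  21.37663728  80.02257106] [647.0497702  222.13092427 211.66350571]
scanner_window [(0.77, array([440., 551., 135.])), (0.67, array([547., 102., 135.])), (0.67, array([342., 450., 135.])), (0.16, array([618., 499., 135.]))]
scanner_mid [(0.98, array([612., 334., 135.])), (0.83, array([259., 486., 135.])), (0.62, array([474., 185., 135.])), (0.62, array([457., 606., 135.])), (0.27, array([411., 210., 135.]))]
expect mid [470.10046917 188.19953083] window [544.34668119 113.95331881]
```

View pics/hold.png

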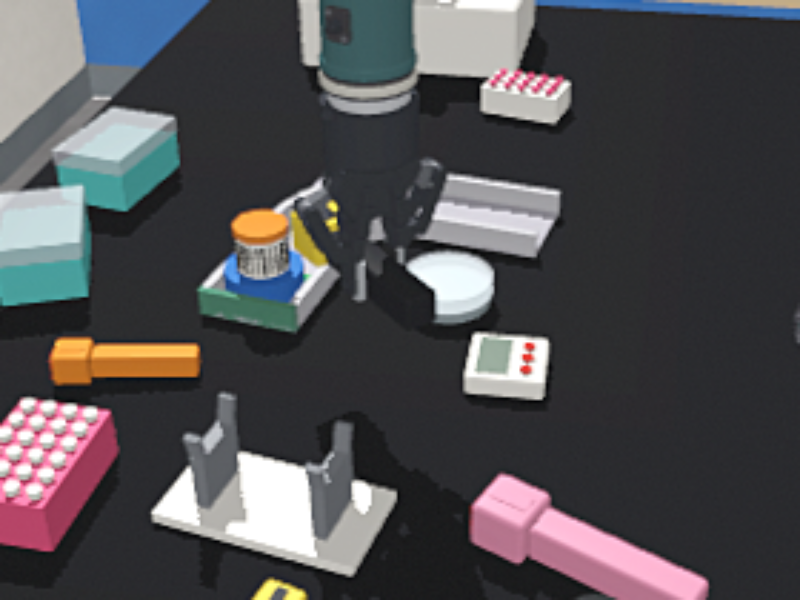

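The scanner is held, with its yellow head at (315,230) pointing at the jar at (262,255), and nothing is touching. I'll go down to label height and check the head's height and direction from depth.

```bash
cat > g.py <<'E'
from h import *
b=np.radians(135); u=np.array([np.cos(b),np.sin(b)]); v=np.array([-u[1],u[0]])
P=LB[:2]+u*211
robot.servo_line([*P,112],vel=60); robot.dwell(0.3)
print(robot.read_position(),robot.read_ft_force())
for c in ["scene","side","wrist"]:
    m=model(c); p,d=imaging.read_camera(c); W=cloud(d,m).reshape(-1,3); im=p.reshape(-1,3).astype(int)
    q=W[:,:2]-LB[:2]; s=q@u; t=q@v
    k=(s>90)&(s<290)&(np.abs(t)<32)&(W[:,2]>33)&(W[:,2]<82)
    Y=k&(im[:,0]>110)&(im[:,1]>90)&(im[:,2]<90)&(s<160)
    if Y.sum()>5: print(c,"head n",Y.sum(),"s,t,z 3/50/97%",np.percentile(np.c_[s,t,W[:,2]][Y],[3,50,97],axis=0).round(1).tolist())
    H=k&(im.max(1)<70)&(W[:,2]>60)
    for lo,hi in [(165,190),(230,255),(255,281)]:
        h=H&(s>lo)&(s<hi)
        if h.sum()>8: print(c,"handle",lo,h.sum(),np.percentile(np.c_[t,W[:,2]][h],[5,50,95],axis=0).round(1).tolist())
    o=(im[:,0]>150)&(im[:,1]<170)&(im[:,2]<80)&(np.abs(W[:,2]-85)<5)&(np.hypot(*q.T)<45)
    if o.sum()>5: print(c,"lid",o.sum(),cv2.minEnclosingCircle(W[o][:,:2].astype(np.float32)))
    cv2.imwrite(f"pics/scan_{c}.png",cv2.resize(p[...,::-1],(800,600)))
print(robot.read_clock())
E
python3 g.py
```

```text
[470.19734046 188.21967977 112.20588485] [ 0.00630128 -0.14833268 -1.52614098]
scene head n 147 s,t,z 3/50/97% [[103.6, -24.1, 39.4], [123.9, -21.0, 58.1], [151.9, 10.3, 76.7]]
scene handle 165 54 [[-15.2, 62.4], [-8.1, 70.0], [9.0, 72.0]]
scene handle 255 26 [[-15.2, 60.5], [-13.0, 67.9], [-2.7, 70.8]]
scene lid 18 ((624.8681640625, 38.7122688293457), 26.8640193939209)
side head n 81 s,t,z 3/50/97% [[114.5, -24.0, 40.4], [136.5, -22.4, 53.9], [155.1, -0.2, 77.1]]
side handle 230 85 [[-15.2, 62.4], [-3.7, 70.8], [11.8, 73.4]]
side handle 255 110 [[-15.0, 62.9], [-4.7, 71.0], [11.1, 73.2]]
side lid 43 ((620.0661010742188, 42.37146759033203), 27.35329246520996)
wrist handle 165 1132 [[-11.3, 68.5], [1.7, 70.1], [15.0, 71.0]]
wrist handle 230 4049 [[-11.2, 68.6], [2.1, 70.2], [15.1, 71.2]]
wrist handle 255 5147 [[-11.1, 67.9], [2.0, 70.1], [14.9, 71.2]]
28.5333
```

The scanner is level: the handle top reads 70 mm at both ends, so its axis is at about 57 mm. It is aimed to within about 2 mm. I'll hold it there, then put it back.

```bash
cat > i.py <<'E'
from h import *
robot.dwell(2.3)
b=np.radians(135); u=np.array([np.cos(b),np.sin(b)]); P=LB[:2]+u*225
R=rot(SY+np.pi/2)
robot.servo_line([*P,120],vel=60); robot.servo_line([*P,250],vel=150)
robot.move_ptp([*SM,250],R); robot.servo_line([*SM,165],vel=100); robot.dwell(.2)
for z in (150,140,134,131.5,130):
    robot.servo_line([*SM,z],vel=40); f=robot.read_ft_force(); print(z,np.round(f,1))
    if np.abs(f).max()>12: break
print(robot.read_position(),robot.read_clock())
for c in ["side"]:
    p,d=imaging.read_camera(c); cv2.imwrite("pics/place.png",cv2.resize(p[180:330,140:340][...,::-1],(800,600)))
E
python3 i.py
```

```text
150 [ 0.   0.  -1.6]
140 [-0.7  0.4 -1.4]
134 [-0.  -0.4 -0.8]
131.5 [-1.5  0.6 -1.9]
130 [0.  0.  0.8]
[521.81131442 334.98766373 130.64070699] 35.8417
```

View pics/place.png

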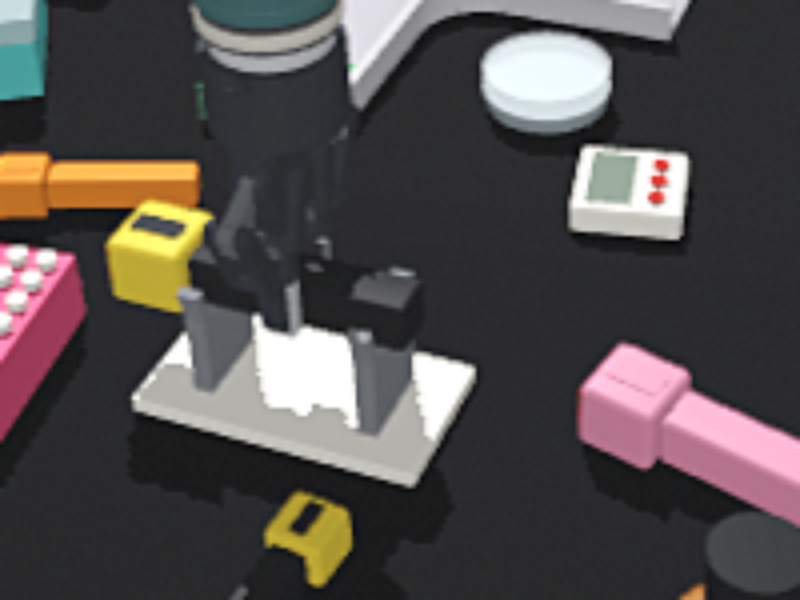

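The scanner lies in both saddles, at about (205,330) and (375,370), with its head forward as before. I'll release, back off and check.

```bash
cat > j.py <<'E'
from h import *
fingers.command_gripper(1.0); robot.dwell(.3)
robot.servo_line([*SM,280],vel=120); robot.move_ptp([500,310,400],np.diag([1.,-1,-1]))
m=model("wrist"); im,d=imaging.read_camera("wrist"); W=cloud(d,m).reshape(-1,3)
k=(np.abs(W[:,2]-92)<7)&(np.hypot(W[:,0]-540,W[:,1]-330)<130)
print(cv2.minAreaRect(W[k][:,:2].astype(np.float32)),"was (538.8,332) 80.7",np.percentile(W[k][:,2],[5,95]))
q=W[(np.abs(W[:,2]-10)<2.5)&(np.hypot(W[:,0]-525,W[:,1]-335)<98)]
c,s=np.cos(SY),np.sin(SY); L=(q[:,:2]-SM)@np.array([[c,-s],[s,c]]); L=L[np.abs(L[:,1])<60]; print("base about mid",np.percentile(L,[1,99],axis=0))
p,d=imaging.read_camera("scene"); W=cloud(d,model("scene")).reshape(-1,3); im=p.reshape(-1,3).astype(int)
o=(im[:,0]>150)&(im[:,1]<170)&(im[:,2]<80)&(np.abs(W[:,2]-85)<6)&(np.hypot(*(W[:,:2]-LB[:2]).T)<45)
print("lid",W[o].mean(0),o.sum())
p2,_=imaging.read_camera("side")
cv2.imwrite("pics/end.png",np.hstack([cv2.resize(x[...,::-1],(400,300)) for x in (p,p2)])); print(robot.read_clock())
E
python3 j.py
```

```text
((538.8700561523438, 330.80535888671875), (45.94517135620117, 176.15350341796875), 80.80789184570312) was (538.8,332) 80.7 [86.89496185 95.20571395]
base about mid [[-83.7829142  -42.68266905]
 [ 81.17464329  45.59209399]]
lid [635.60644808  50.44159845  81.58369185] 22
40.8417
```

View pics/end.png

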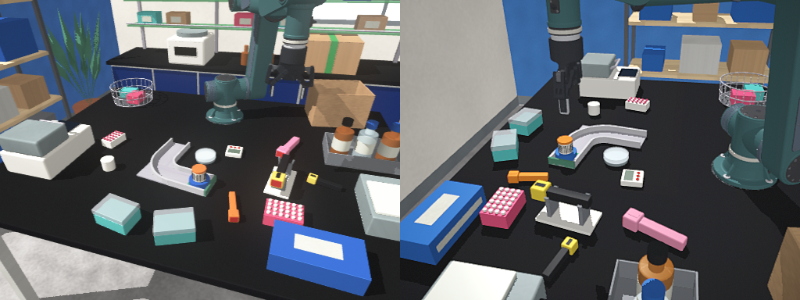

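Both views show the jar home at the green stop and the scanner back in its stand. Everything else is where it started.

```bash
python3 -c "
from plant import robot
print(robot.sign_off())"
```

```text
the job is handed in; nothing more can be done
None
```

I handed the job in at about 41 s on the robot clock: the jar is home against the green stop, its label was scanned level and steady for over two seconds, and the scanner is back in both saddles; the verdict was not shown to me.

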